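# Feel along the rib of a painted test panel

### The job

Check the painted panel that has a raised rib for grit and runs: with the gripper closed, set the fingertips lightly down on the rib at the end near the panel's round hole, slide them along the top of the rib to its other end without lifting off, and only there lift away. Press gently, so that the sprung tray under the panel never goes down to its stop. Do not touch the flat panel, lift or shift either panel out of its tray, or disturb the things around.

Things in the scene. Friction and masses are not known exactly. Their poses are not given: they have to be found in the camera images.
- ribbed_panel: grey painted sheet panel, 75 (its x) x 150 (its y) x 3 mm, lying loose in the shallow tray of a sprung stand, with a straight raised rib along the middle of its upper face and a 9 mm round hole on its +y end. Origin: centre of its underside, z up. At the start its underside is 39 mm above the table. It lies roughly along the world's y, hole end to the left (yaw within about 15 degrees), on the left or the right stand
- rib: the rib on that panel: half-round, 14 mm wide at its foot, 110 mm long (along the panel's y), 6 mm high, part of the panel. Origin: middle of its foot, on the panel's upper face
- rib_start (a point): point on the crest of the rib (9 mm above the panel's underside), 5 mm inside the rib's end near the hole: the trace begins here
- rib_end (a point): point on the crest of the rib, 5 mm inside its other end, 100 mm from rib_start in the panel's -y direction: the trace ends here
- tray_a (a joint): how far the tray under the ribbed panel has been pressed down, m: 0 = up, 0.012 = at its stop. It starts to sink at about 1.3 N and takes about 0.4 N more per mm (about 3.3 N at 5 mm); it springs up again when released
- stand_a: sprung stand of the ribbed panel, fixed to the table: base 96x170 mm, tray with a 3 mm lip around the panel (1.5 mm clearance), lip level with the panel's upper face 42 mm above the table. Origin on the table under its middle
- stand_b: the like stand of the flat panel
- flat_panel: a like panel, with the hole but without a rib, lying in the other stand; origin at the centre of its underside, 39 mm above the table. Not to be touched
- sharpener: small metal pencil sharpener, 15x25x14 mm, standing between the two stands. Bystander; origin at the centre of its underside
- probe_pen: grey measuring probe, 16x90x16 mm, lying left of the stands. Bystander; origin at the centre of its underside
- gloss_tile: dark glass reference tile in its frame, 62x88x13 mm, flat on the table at the left. Bystander; origin at the centre of its underside
- parts_pot: round screw-lid pot, 45 mm across, 43 mm high, far left. Bystander; origin at the centre of its underside
- tweezers: tweezers, 18x120x8 mm, lying right of the stands. Bystander; origin at the centre of its underside
- abrading_rubber_1: round rubber stick, 12x58x12 mm, lying far right. Bystander; origin at the centre of its underside

How it is judged:
By the outcome, as a careful person would: the job done as asked, in the order asked, and still so for the second after the job is handed in, with the robot touching nothing.
It also fails if it takes over 38 s, if anything falls off the work surface, if the arm or the gripper's body presses on something with over 40 N, if the wrist force passes 120 N, or if a joint passes its speed limit or range.

### The arm

A 6-joint arm with a two-finger parallel gripper is mounted at the origin on a cart in front of the work surface, level with it; the furniture and walls round the work are solid. World frame = base frame: x ahead of the robot, y to its left, z up, the work surface at z = 0. Lengths are in m, angles in rad, forces in N, time in s.
With the tool pointing down it reaches from about 0.275 to 0.775 m from the base axis. Payload 14.6 kg.
Tool frame: the origin (TCP) lies on the centre line of the jaws, within the pads' length; the fingertips stand 11 mm ahead of it and the grasp point (between the pads) lies 8 mm behind it; z points along the fingers, x is the direction in which the jaws open and shut, and the axes are right-handed (so a half turn about z gives the same grasp; the last joint's range is limited). The gripper opens to 85 mm and grips with 20 to 120 N. Pads are 22 mm wide; open, the fingers measure 114 mm over their backs; the gripper's body (76 mm by 85 mm) begins 54 mm behind the grasp point. The pads swing forward as they close: fully open they stand 13 mm farther back than shut.
Start: joints at [-1.41, 0.263, -0.048, 1.259, 0, 1.415], TCP at [0.163, -0.499, 0.209] pointing down, gripper open.
Joint ranges: [-2.65, 2.65], [-0.89, 1.7], [-1.18, 1.37], [-2.13, 2.11], [-1.35, 1.29], [-3.14, 3.14]. Speed limits (rad/s): [1.89, 1.89, 2.57, 2.79, 3.14, 3.14].

### API

Orientations are given as a unit quaternion [x, y, z, w].
In Python, from cell import * gives the robot as it stands.
- The arm moves only by the tool servo_tool, never from a script. Its argument "commands" is one flat list of numbers, 7 for each row, row after row: the gripper command: -1 is fully open, 1 is shut, values between are in proportion, then the shift along the world's x, y, z scaled (see below), then the turn, a rotation vector about the world's x, y, z scaled (see below). A call has 1 to 5 rows; each row shifts and turns the commanded pose from where the row before left it; what a row does not reach is not made up. The controller multiplies each number of a shift by 0.25 m and each number of a turn by 60 degrees. A row lasts 1/10 s, in which the tool goes at most 50 mm and 8.59 degrees, less where a joint would pass 70% of its speed; a pose out of reach is approached as far as the arm can. A call with a number of a shift or a turn outside -1 to 1 is refused whole. A call with a gripper value outside its range is refused whole. The fingers move at their own pace and stop on an object; "newtons" is the grip in N (left out, the last holds). Time passes only in rows, so rows that do not move let the fingers close. It gives the time, the measured TCP pose, the force and the opening at its end, in the units of the state.
- state(): the state, without advancing time (a new reading comes with each control period).
- get_image(name): name is "side" or "top" or "wrist"; returns (picture, depth): 400x640x3 uint8, red, green, blue; 400x640 float32, m along the optical axis (not along the pixel's ray), 0 where there is no reading.
- camera_info(name): a dict with "fovy" (degrees; the focal length in pixels is half the picture's height over the tangent of half this angle, whatever the lens; pixels are square), "cx", "cy" (the principal point, pixels), "camera_from_world" (4x4, takes a point from world to camera coordinates); the wrist camera has in their place "T_tool_cam" (4x4, takes a point from camera to tool coordinates, whose origin is the TCP and whose axes are the tool frame's). Camera axes: x right, y down, z forward; pixel columns grow to the right and rows downward; lengths in m; the calibration is good to about 2 mm. A picture is of the moment at which its call begins: read the wrist's pose just before it. camera_info takes no time and is no camera call.
- job_done(): hands the job in, once; it reports no verdict.
The state is a dict: "clock": time; "q": joint angles; "joint_velocities": joint speeds; "joint_efforts": joint torques, N m; "tool_pos": TCP position; "tool_rot": TCP orientation; "ft_force": force on the tool from outside, world axes, zero at the start; "ft_torque": the same for the moment, N m; "finger_gap": finger opening in m.
Only numpy, scipy, OpenCV 4.12 (cv2) and the standard library are available. Lean on these libraries where they do the work, as an engineer would, in place of code of your own. Each camera call takes 0.05 s, during which the arm holds its last target.

## Working session

There is one attempt and no reset: what is moved stays moved. The work goes in short steps, Python scripts to look and compute and a tool call to move; the robot and the scene stay as the last step left them, time stands still between calls to the robot, and variables do not carry over. Pictures are saved under pics/ and viewed, and the job is handed in when it is done.

Besides the shell and the picture viewer there is one more tool, called after "Call:" as name(argument=value, ...) on one line, values as JSON. servo_tool: Moves the arm, as the interface text tells. Its arguments: {"type":"object","properties":{"commands":{"type":"array","items":{"type":"number","minimum":-1,"maximum":1}},"newtons":{"type":"number"}},"required":["commands"]}

```bash
mkdir -p pics; ls
python3 - <<'E'
from cell import *
import cv2,numpy as np
s=state();print(s)
for n in["side","top"]:
    im,d=get_image(n);cv2.imwrite(f"pics/{n}0.png",im[:,:,::-1]);np.savez(f"{n}0.npz",im=im,d=d)
    print(n,camera_info(n), (d>0).mean())
print(camera_info("wrist"))
E
```

```text
pics
{'clock': 0.0, 'q': array([-1.41031578e+00,  2.63530094e-01, -4.89264425e-02,  1.25941487e+00,
       -1.78403271e-05,  1.41550738e+00]), 'joint_velocities': array([-9.57994201e-04, -8.16184646e-04,  9.68290268e-05, -1.14642573e-03,
        1.16920607e-03,  9.75931394e-04]), 'joint_efforts': array([ 1.37294744e-03, -6.37633896e+01,  3.84566760e+01,  1.39498146e-02,
        1.00817017e-04,  1.62530597e-05]), 'tool_pos': array([ 0.16298439, -0.49874422,  0.20842525]), 'tool_rot': array([ 8.09489854e-01, -5.87133619e-01, -3.87373273e-04, -3.72784994e-04]), 'ft_force': array([-0.59549283, -0.58989912,  0.27050488]), 'ft_torque': array([-0.00281962,  0.0142407 ,  0.04595377]), 'finger_gap': 0.08545550516970932}
side {'fovy': 48.85571848371128, 'cx': 320.97678366734044, 'cy': 199.60261412030292, 'camera_from_world': array([[-0.33313861, -0.94286412, -0.00509186,  0.13779558],
       [-0.63880401,  0.22967167, -0.73428902,  0.35597951],
       [ 0.69350422, -0.24136732, -0.67881788,  1.08976867],
       [ 0.        ,  0.        ,  0.        ,  1.        ]])} 0.99591796875
top {'fovy': 54.565950804370196, 'cx': 319.3851785787624, 'cy': 197.95001680584917, 'camera_from_world': array([[ 0.0282213 , -0.99959059,  0.00471298, -0.0151766 ],
       [-0.99679088, -0.02849496, -0.07480632,  0.44495069],
       [ 0.07490999, -0.00258672, -0.99718694,  1.15842476],
       [ 0.        ,  0.        ,  0.        ,  1.        ]])} 0.99596484375
{'fovy': 64.66322422897136, 'cx': 315.55609887016465, 'cy': 201.0983128669033, 'T_tool_cam': array([[ 9.99999909e-01, -4.19623354e-04, -8.04708478e-05,
        -9.97682608e-04],
       [ 4.25314624e-04,  9.59614708e-01,  2.81317313e-01,
        -7.09360028e-02],
       [-4.08263054e-05, -2.81317322e-01,  9.59614799e-01,
        -1.64063625e-01],
       [ 0.00000000e+00,  0.00000000e+00,  0.00000000e+00,
         1.00000000e+00]])}
```

View pics/top0.png

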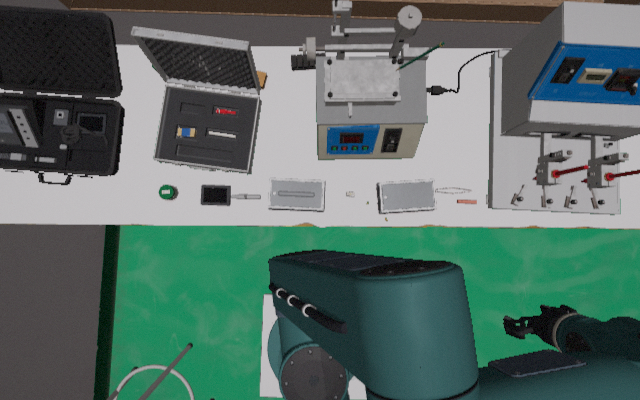

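View pics/side0.png

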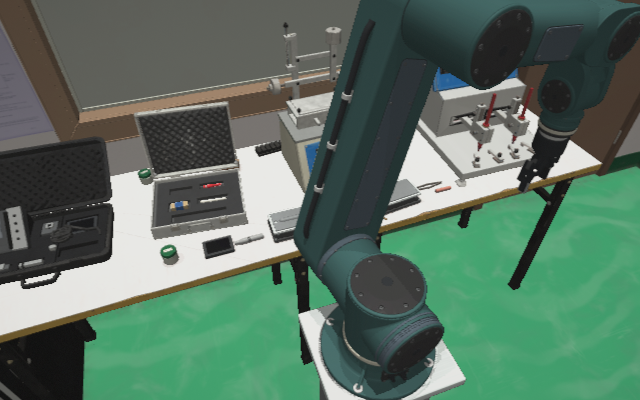

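The ribbed panel lies in the left stand, at about (297,194) in the top view. The flat panel is in the right stand, at about (406,195).

```bash
cat > h.py <<'E'
import numpy as np,cv2
from cell import *
from scipy.spatial.transform import Rotation as R
def ray(n,uv,z,pose=None):
    i=camera_info(n);f=200/np.tan(np.radians(i['fovy']/2))
    d=np.array([(uv[0]-i['cx'])/f,(uv[1]-i['cy'])/f,1.])
    if n=='wrist':
        T=np.eye(4);T[:3,:3]=R.from_quat(pose[1]).as_matrix();T[:3,3]=pose[0];T=T@i['T_tool_cam']
    else:T=np.linalg.inv(i['camera_from_world'])
    o=T[:3,3];w=T[:3,:3]@d
    return o+w*(z-o[2])/w[2]
E
python3 - <<'E'
from h import *
im=np.load('top0.npz')['im']
c=im[165:225,255:345];cv2.imwrite('pics/topc.png',cv2.resize(c[:,:,::-1],None,fx=8,fy=8,interpolation=cv2.INTER_CUBIC))
for p in[(297,194),(274,194),(318,194),(350,194)]:print(p,ray('top',p,.045))
s=state();print(R.from_quat(s['tool_rot']).as_matrix().round(3))
E
```

```text
(297, 194) [0.45289895 0.06407418 0.045     ]
(274, 194) [0.45095218 0.13205956 0.045     ]
(318, 194) [0.45467738 0.00196725 0.045     ]
(350, 194) [ 0.45738913 -0.09273307  0.045     ]
[[ 0.311 -0.951 -0.   ]
 [-0.951 -0.311  0.001]
 [-0.001 -0.    -1.   ]]
```

View pics/topc.png

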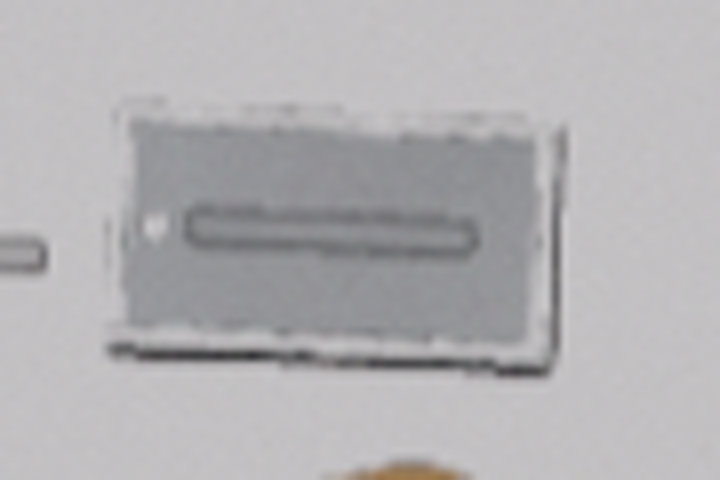

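Call:
servo_tool(commands=[1,0.08,0.16,0,0,0,-0.02,1,0.08,0.16,0,0,0,-0.02,1,0.08,0.16,0,0,0,-0.02,1,0.08,0.16,0,0,0,-0.02,1,0.08,0.16,0,0,0,-0.02], newtons=20)

```text
clock: 0.6
tool_pos: [0.2633, -0.2973, 0.2087]
tool_rot: [0.777, -0.629, -0.0, -0.0]
ft_force: [0.1, 0.2, 0.3]
finger_gap: 0.0123
```

Call:
servo_tool(commands=[1,0.08,0.16,0,0,0,-0.02,1,0.08,0.16,0,0,0,-0.02,1,0.08,0.16,0,0,0,-0.02,1,0.08,0.16,0,0,0,-0.02,1,0.08,0.16,0,0,0,-0.02])

```text
clock: 1.1
tool_pos: [0.3633, -0.0972, 0.2089]
tool_rot: [0.743, -0.669, 0.0, -0.0]
ft_force: [1.3, -1.0, 0.0]
finger_gap: -0.0
```

Call:
servo_tool(commands=[1,0.08,0.16,0,0,0,-0.02,1,0.08,0.16,0,0,0,-0.02,1,0.08,0.16,0,0,0,-0.02,1,0.08,0.16,0,0,0,-0.02,1,0,0,0,0,0,0])

```text
clock: 1.6
tool_pos: [0.4443, 0.0648, 0.2084]
tool_rot: [0.717, -0.698, -0.0, -0.0]
ft_force: [-0.0, 0.1, -0.7]
finger_gap: 0.0001
```

Run:
```python
from h import *
s=state();im,d=get_image('wrist');np.savez('w1.npz',im=im,d=d,p=s['tool_pos'],q=s['tool_rot'])
cv2.imwrite('pics/w1.png',im[:,:,::-1]);print(s['tool_pos'],R.from_quat(s['tool_rot']).as_matrix().round(4))
```

```text
[0.44426928 0.06483536 0.20836926] [[ 2.680e-02 -9.996e-01 -3.000e-04]
 [-9.996e-01 -2.680e-02  9.000e-04]
 [-9.000e-04  3.000e-04 -1.000e+00]]
```

View pics/w1.png

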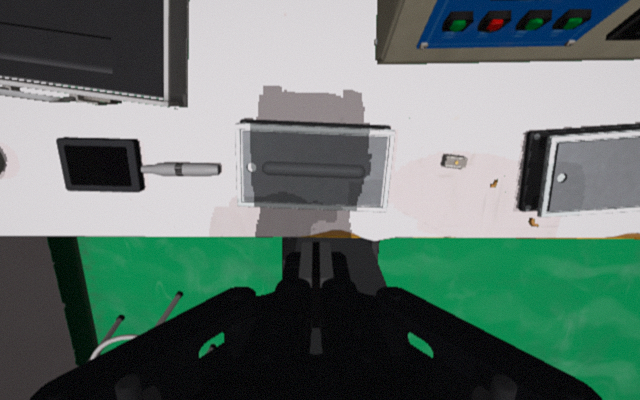

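Run:
```python
from h import *
z=np.load('w1.npz');im=z['im'];d=z['d']
c=im[110:220,225:405];c=cv2.convertScaleAbs(c,alpha=1.4,beta=10)
cv2.imwrite('pics/w1c.png',cv2.resize(c[:,:,::-1],None,fx=4.4,fy=4.4,interpolation=cv2.INTER_CUBIC))
np.set_printoptions(linewidth=200)
print((d[140:200:3,316]*1000).round(1)); 
print((d[170,240:400:4]*1000).round(1))
```

```text
[327.  326.7 328.1 329.2 330.4 331.3 332.7 332.7   0.  329.6 329.5 329.7 332.8 340.6 338.4 339.8 341.  343.1 341.8 343.8]
[336.4 335.8 337.8 338.8 335.5 335.  331.1 329.4 329.5 328.9 329.8 330.6 329.3 328.9 330.  329.8 332.  329.6 329.5 329.5 329.6 329.5 329.7 329.3 329.9 329.6 330.7 329.9 329.1 329.7 331.2 333.5 334.7
 334.7 335.7 334.6 340.7 336.1 378.2 379.8]
```

View pics/w1c.png

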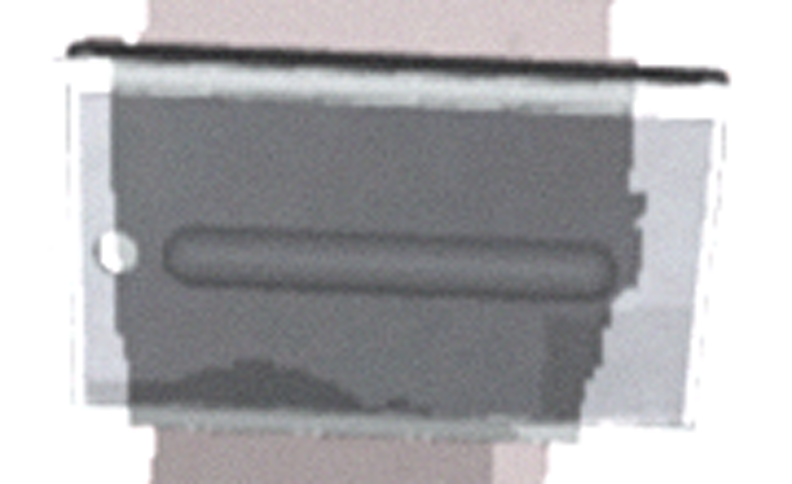

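Run:
```python
from h import *
z=np.load('w1.npz');P=(z['p'],z['q'])
g=lambda a,b:ray('wrist',(225+a/4.4,110+b/4.4),.042,P)
t=lambda a,b:ray('top',(254.56+a/8,164.56+b/8),.042)
for nm,L,Rr,h in[('wrist',g(163,257),g(617,272),g(116,252)),('top',t(185,226.5),t(478,238.5),t(154,227))]:
    v=L-Rr;l=np.linalg.norm(v);v/=l;m=(L+Rr)/2
    print(nm,L,Rr,'len',l,'yaw',np.degrees(np.arctan2(-v[0],v[1])),'mid',m,'start',m+.05*v,'end',m-.05*v,'hole',h,'holedist',(h-m)@v)
# panel corners wrist/ top
print([g(*p)[:2].round(4) for p in[(80,93),(713,120),(692,426),(83,404)]], np.mean([g(*p) for p in[(80,93),(713,120),(692,426),(83,404)]],0))
print([t(*p)[:2].round(4) for p in[(132,122),(538,137),(525,344),(125,325)]],np.mean([t(*p) for p in[(132,122),(538,137),(525,344),(125,325)]],0))
# top depth check
i=camera_info('wrist');T=np.eye(4);T[:3,:3]=R.from_quat(P[1]).as_matrix();T[:3,3]=P[0];T=T@i['T_tool_cam']
f=200/np.tan(np.radians(i['fovy']/2))
d=z['d']
for u in(275,290,316,340,358):
    for v in (160,169,170,171,172):
        dd=d[v,u];p=T@[(u-i['cx'])/f*dd,(v-i['cy'])/f*dd,dd,1];print(u,v,p[:3].round(4),end=' ')
    print()
```

```text
wrist [0.45253482 0.12264716 0.042     ] [0.45177639 0.01329482 0.042     ] len 0.10935497050425072 yaw -0.39737838861691416 mid [0.4521556  0.06797099 0.042     ] start [0.45250238 0.11796979 0.042     ] end [0.45180883 0.01797219 0.042     ] hole [0.45345123 0.13390759 0.042     ] holedist 0.06594399480300879
top [0.45486534 0.12160795 0.042     ] [0.45351116 0.01288272 0.042     ] len 0.10873366893282886 yaw -0.7135883653461177 mid [0.45418825 0.06724534 0.042     ] start [0.45481096 0.11724146 0.042     ] end [0.45356554 0.01724921 0.042     ] hole [0.45435037 0.13308494 0.042     ] holedist 0.0658365218950025
[array([0.4906, 0.1411]), array([ 0.4884, -0.0066]), array([ 0.4134, -0.0081]), array([0.4151, 0.1433])] [0.45189057 0.06742164 0.042     ]
[array([0.4933, 0.1427]), array([ 0.492 , -0.0083]), array([ 0.4149, -0.0056]), array([0.4177, 0.1425])] [0.45445327 0.06780243 0.042     ]
275 160 [0.4617 0.109  0.0413] 275 169 [0.4531 0.1084 0.0462] 275 170 [0.452  0.1084 0.0464] 275 171 [0.4512 0.1083 0.0474] 275 172 [0.4498 0.1085 0.0459] 
290 160 [0.462  0.0932 0.0407] 290 169 [0.4537 0.0927 0.0472] 290 170 [0.4525 0.0927 0.0464] 290 171 [0.4514 0.0927 0.0463] 290 172 [0.4503 0.0927 0.0462] 
316 160 [0.4629 0.0658 0.0418] 316 169 [0.4543 0.0656 0.0467] 316 170 [0.4533 0.0656 0.0471] 316 171 [0.4524 0.0655 0.0477] 316 172 [0.4511 0.0655 0.0467] 
340 160 [0.4636 0.0406 0.0416] 340 169 [0.4549 0.0405 0.0463] 340 170 [0.454  0.0406 0.047 ] 340 171 [0.453  0.0405 0.0476] 340 172 [0.4519 0.0405 0.0472] 
358 160 [0.4639 0.0215 0.0404] 358 169 [0.4554 0.0218 0.0465] 358 170 [0.4544 0.0217 0.0467] 358 171 [0.4532 0.0216 0.0462] 358 172 [0.4522 0.0216 0.0464]
```

Call:
servo_tool(commands=[1,0.018,0.105,-0.12,0,0,-0.018,1,0.018,0.105,-0.12,0,0,-0.018,1,0,0,-0.14,0,0,0,1,0,0,-0.1,0,0,0,1,0,0,-0.055,0,0,0])

```text
clock: 2.15
tool_pos: [0.4507, 0.0906, 0.0732]
tool_rot: [0.711, -0.703, -0.007, -0.005]
ft_force: [-0.5, -0.2, 0.1]
finger_gap: -0.0001
```

Call:
servo_tool(commands=[1,0,0,0,0,0,0,1,0,0,0,0,0,0])

```text
clock: 2.35
tool_pos: [0.4522, 0.091, 0.0756]
tool_rot: [0.711, -0.703, -0.006, -0.006]
ft_force: [0.1, 1.4, 0.4]
finger_gap: -0.0003
```

Run:
```python
from h import *
s=state()
F=[];
im,d=get_image('wrist');np.savez('w2.npz',im=im,d=d,p=s['tool_pos'],q=s['tool_rot'])
cv2.imwrite('pics/w2.png',im[:,:,::-1]);print(s['tool_pos'],R.from_quat(s['tool_rot']).as_matrix().round(4),s['ft_force'])
im,d=get_image('side');c=im[180:290,230:400]
cv2.imwrite('pics/s2.png',cv2.resize(c[:,:,::-1],None,fx=4.4,fy=4.4,interpolation=cv2.INTER_CUBIC));print(state()['ft_force'],state()['clock'])
```

```text
[0.45222474 0.09103058 0.0756161 ] [[ 1.210e-02 -9.999e-01 -4.000e-04]
 [-9.998e-01 -1.210e-02  1.650e-02]
 [-1.650e-02  2.000e-04 -9.999e-01]] [0.13855949 1.42258376 0.43429505]
[ 0.34116245  0.41056761 -0.06313098] 2.45
```

View pics/w2.png

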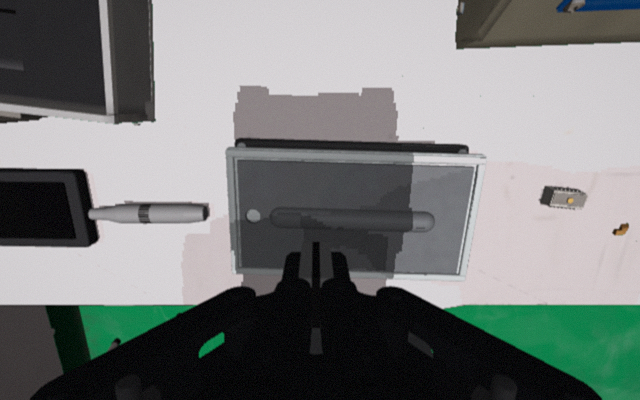

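View pics/s2.png

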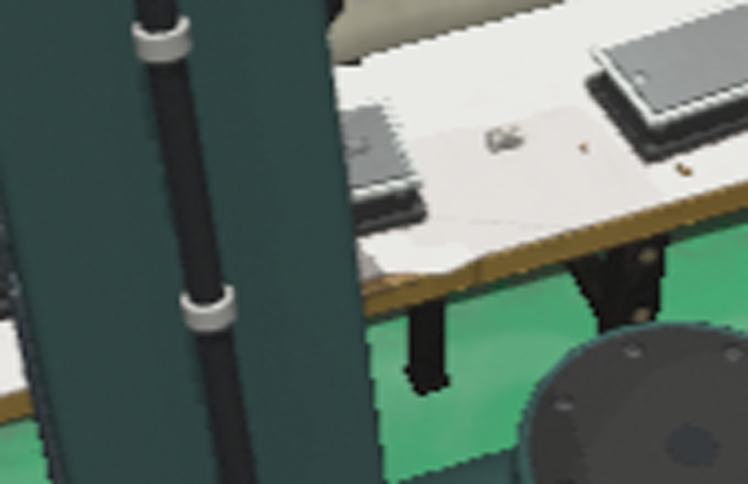

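Call:
servo_tool(commands=[1,0.002,0.035,0,-0.008,0,0,1,0.002,0.035,0,-0.008,0,0,1,0,0.036,0,0,0,0,1,0,0,0,0,0,0,1,0,0,0,0,0,0])

```text
clock: 2.95
tool_pos: [0.4538, 0.1011, 0.0752]
tool_rot: [0.72, -0.694, -0.005, -0.004]
ft_force: [-1.2, -0.3, 0.1]
finger_gap: 0.0003
```

Run:
```python
from h import *
s=state()
im,d=get_image('wrist');np.savez('w3.npz',im=im,d=d,p=s['tool_pos'],q=s['tool_rot'])
c=im[130:300,200:460];c=cv2.convertScaleAbs(c,alpha=1.4,beta=10)
cv2.imwrite('pics/w3.png',cv2.resize(c[:,:,::-1],None,fx=3,fy=3,interpolation=cv2.INTER_CUBIC))
print(s['q'].round(3),s['tool_pos'],R.from_quat(s['tool_rot']).as_matrix().round(4),s['ft_force'],s['joint_velocities'].round(3))
```

```text
[ 0.035  0.248 -0.457  0.866  0.013  3.141] [0.45375433 0.10114445 0.0751663 ] [[ 3.590e-02 -9.994e-01 -9.000e-04]
 [-9.993e-01 -3.600e-02  1.300e-02]
 [-1.310e-02  5.000e-04 -9.999e-01]] [-1.2003003  -0.2829971   0.12881249] [-0.004 -0.001 -0.001 -0.001  0.     0.   ]
```

View pics/w3.png

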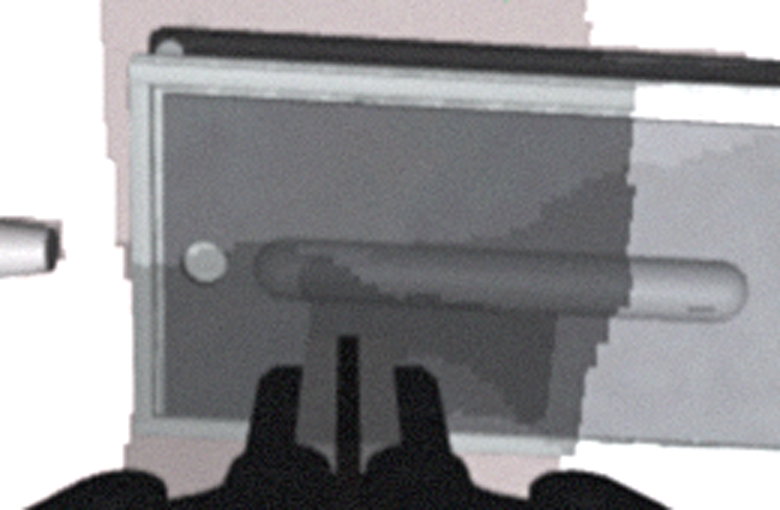

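Joint 6 has hit its limit, so I am turning half a turn the other way, which gives the same fingertips.

Call:
servo_tool(commands=[1,0,0,0.02,0,0,0.14,1,0,0,0.02,0,0,0.14,1,0,0,0,0,0,0.14,1,0,0,0,0,0,0.14,1,0,0,0,0,0,0.14])

```text
clock: 3.5
tool_pos: [0.4537, 0.1009, 0.0851]
tool_rot: [0.922, -0.388, -0.006, -0.002]
ft_force: [0.5, 0.8, -0.1]
finger_gap: 0.0001
```

Call:
servo_tool(commands=[1,0,0,0,0,0,0.14,1,0,0,0,0,0,0.14,1,0,0,0,0,0,0.14,1,0,0,0,0,0,0.14,1,0,0,0,0,0,0.14])

```text
clock: 4.0
tool_pos: [0.4537, 0.1009, 0.0851]
tool_rot: [0.999, -0.032, -0.007, 0.0]
ft_force: [-0.1, -0.2, -0.4]
finger_gap: -0.0
```

Call:
servo_tool(commands=[1,0,0,0,0,0,0.14,1,0,0,0,0,0,0.14,1,0,0,0,0,0,0.14,1,0,0,0,0,0,0.14,1,0,0,0,0,0,0.14])

```text
clock: 4.5
tool_pos: [0.4537, 0.1009, 0.0851]
tool_rot: [0.944, 0.329, -0.006, 0.002]
ft_force: [0.8, 0.0, 0.1]
finger_gap: 0.0001
```

Call:
servo_tool(commands=[1,0,0,0,0,0,0.14,1,0,0,0,0,0,0.14,1,0,0,0,0,0,0.14,1,0,0,0,0,0,0.14,1,0,0,0,0,0,0.14])

```text
clock: 5.0
tool_pos: [0.4537, 0.1009, 0.0851]
tool_rot: [0.764, 0.645, -0.005, 0.004]
ft_force: [0.1, 0.7, 0.6]
finger_gap: 0.0003
```

Call:
servo_tool(commands=[1,0,0.035,0,0,0,0.1,1,0,0.032,0,0,0,0,1,0,0,0,0,0,0,1,0,0,0,0,0,0])

```text
clock: 5.4
tool_pos: [0.4537, 0.1178, 0.0851]
tool_rot: [0.732, 0.682, -0.005, 0.005]
ft_force: [-0.5, -0.3, -0.5]
finger_gap: 0.0002
```

Run:
```python
from h import *
s=state()
im,d=get_image('wrist');np.savez('w4.npz',im=im,d=d,p=s['tool_pos'],q=s['tool_rot'])
cv2.imwrite('pics/w4.png',im[:,:,::-1])
print(s['clock'],s['q'].round(3),s['tool_pos'],R.from_quat(s['tool_rot']).as_matrix().round(4),s['ft_force'])
```

```text
5.4 [ 0.089  0.248 -0.426  0.899 -0.013  0.16 ] [0.45370521 0.11780356 0.08510114] [[ 7.100e-02  9.975e-01 -5.000e-04]
 [ 9.974e-01 -7.100e-02 -1.320e-02]
 [-1.320e-02  4.000e-04 -9.999e-01]] [-0.52030009 -0.34766511 -0.48058287]
```

View pics/w4.png

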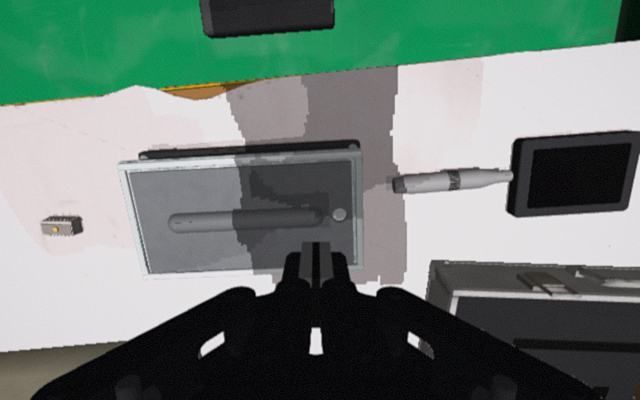

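Call:
servo_tool(commands=[1,0,0,0,0.0126,0,0.03,1,0,0,0,0,0,0.03,1,0,0,0,0,0,0])

```text
clock: 5.75
tool_pos: [0.4537, 0.1174, 0.0852]
tool_rot: [0.71, 0.705, -0.0, -0.0]
ft_force: [-0.1, 0.1, -0.0]
finger_gap: 0.0001
```

Run:
```python
from h import *
s=state()
im,d=get_image('wrist');np.savez('w5.npz',im=im,d=d,p=s['tool_pos'],q=s['tool_rot'])
c=im[130:290,110:370];c=cv2.convertScaleAbs(c,alpha=1.4,beta=10)
cv2.imwrite('pics/w5.png',cv2.resize(c[:,:,::-1],None,fx=3,fy=3,interpolation=cv2.INTER_CUBIC))
print(s['clock'],s['q'].round(3),s['tool_pos'],R.from_quat(s['tool_rot']).as_matrix().round(4),s['ft_force'])
```

```text
5.75 [ 0.079  0.245 -0.429  0.896  0.     0.086] [0.45374138 0.1174208  0.08515296] [[ 7.4e-03  1.0e+00 -2.0e-04]
 [ 1.0e+00 -7.4e-03  0.0e+00]
 [ 0.0e+00 -2.0e-04 -1.0e+00]] [-0.09608795  0.14394803 -0.00258656]
```

View pics/w5.png

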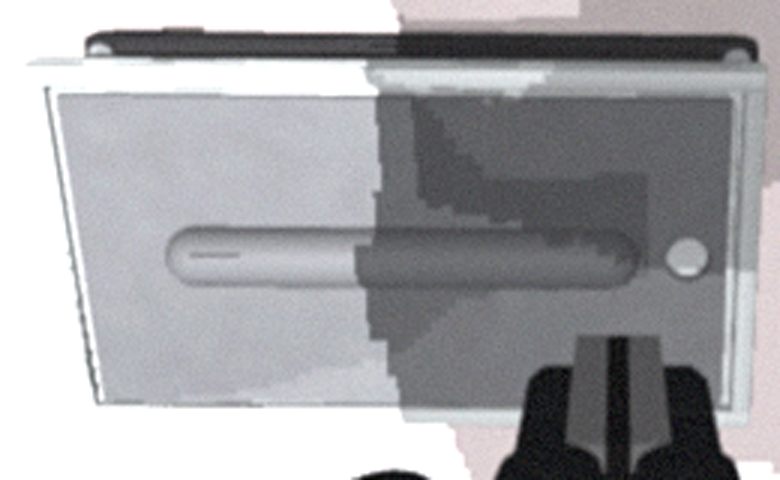

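Run:
```python
from h import *
for fn,o,k,pts in[('w5.npz',(110,130),3,[(638,257),(166,257),(687,257)]),('w3.npz',(200,130),3,[(254,268),(748,290),(206,262)])]:
    z=np.load(fn);P=(z['p'],z['q'])
    L,Rr,h=[ray('wrist',(o[0]+(a+.5)/k-.5,o[1]+(b+.5)/k-.5),.042,P) for a,b in pts]
    v=L-Rr;l=np.linalg.norm(v);v/=l;m=(L+Rr)/2
    print(L,Rr,l,'yaw',np.degrees(np.arctan2(-v[0],v[1])),'start',m+.05*v,'end',m-.05*v,'hole',h)
z=np.load('w5.npz');P=(z['p'],z['q'])
for a in((575,336),(665,336)):print(ray('wrist',(110+a[0]/3,130+a[1]/3),.0742,P))
```

```text
[0.45241292 0.12284762 0.042     ] [0.45155894 0.01386638 0.042     ] 0.10898458530307101 yaw -0.44896252371822465 start [0.45237772 0.11835547 0.042     ] end [0.45159414 0.01835854 0.042     ] hole [0.45250158 0.13416237 0.042     ]
[0.45515109 0.1216096  0.042     ] [0.45438442 0.01242662 0.042     ] 0.10918567243664194 yaw -0.4023184171463207 start [0.45511884 0.11701687 0.042     ] end [0.45441667 0.01701934 0.042     ] hole [0.45612919 0.13221475 0.042     ]
[0.45815582 0.10976628 0.0742    ]
[0.45829718 0.12777165 0.0742    ]
```

Run:
```python
from h import *
z=np.load('w5.npz');P=(z['p'],z['q']);d=z['d']
i=camera_info('wrist');T=np.eye(4);T[:3,:3]=R.from_quat(P[1]).as_matrix();T[:3,3]=P[0];T=T@i['T_tool_cam']
print('cam',T[:3,3]);f=200/np.tan(np.radians(i['fovy']/2))
for u in(306,316,326):
  for v in (238,240,241,242,243,244,246,250,256,264,272,280,290):
    dd=d[v,u];p=T@[(u-i['cx'])/f*dd,(v-i['cy'])/f*dd,dd,1];print(u,v,dd.round(4),p[:3].round(4))
```

```text
cam [0.38119334 0.11867482 0.24923384]
306 238 0.2248 [0.4697 0.1112 0.041 ]
306 240 0.2247 [0.471  0.1112 0.0414]
306 241 0.2247 [0.4717 0.1112 0.0416]
306 242 0.1506 [0.4423 0.1137 0.1102]
306 243 0.1477 [0.4416 0.1138 0.1131]
306 244 0.1475 [0.442  0.1138 0.1134]
306 246 0.1447 [0.4417 0.1138 0.1162]
306 250 0.1409 [0.4418 0.114  0.1202]
306 256 0.1349 [0.4417 0.1141 0.1264]
306 264 0.1286 [0.442  0.1143 0.1331]
306 272 0.1212 [0.4414 0.1146 0.1406]
306 280 0.1184 [0.4429 0.1146 0.144 ]
306 290 0.108 [0.4408 0.115  0.1542]
316 238 0.2257 [0.4701 0.1183 0.0402]
316 240 0.2259 [0.4716 0.1183 0.0403]
316 241 0.2253 [0.472  0.1183 0.0411]
316 242 0.1498 [0.442  0.1184 0.111 ]
316 243 0.1484 [0.4419 0.1184 0.1124]
316 244 0.1479 [0.4422 0.1184 0.113 ]
316 246 0.1455 [0.4421 0.1184 0.1154]
316 250 0.1407 [0.4418 0.1184 0.1204]
316 256 0.1364 [0.4424 0.1184 0.1251]
316 264 0.1287 [0.4421 0.1184 0.133 ]
316 272 0.1223 [0.442  0.1184 0.1396]
316 280 0.1199 [0.4437 0.1184 0.1427]
316 290 0.1186 [0.4466 0.1183 0.1449]
326 238 0.2248 [0.4698 0.1254 0.041 ]
326 240 0.2253 [0.4714 0.1255 0.0409]
326 241 0.2257 [0.4722 0.1255 0.0407]
326 242 0.1511 [0.4426 0.1232 0.1097]
326 243 0.1481 [0.4418 0.1231 0.1127]
326 244 0.1467 [0.4417 0.1231 0.1141]
326 246 0.1451 [0.4419 0.123  0.1159]
326 250 0.1401 [0.4415 0.1229 0.121 ]
326 256 0.1361 [0.4423 0.1227 0.1253]
326 264 0.1292 [0.4423 0.1225 0.1326]
326 272 0.1233 [0.4426 0.1223 0.1387]
326 280 0.1155 [0.4415 0.122  0.1465]
326 290 0.1079 [0.4408 0.1218 0.1543]
```

Call:
servo_tool(commands=[1,0,0,-0.04,0,0,0,1,0,0,-0.04,0,0,0,1,0,0,0,0,0,0])

```text
clock: 6.1
tool_pos: [0.4527, 0.1176, 0.0635]
tool_rot: [0.71, 0.705, -0.001, -0.001]
ft_force: [-0.7, -0.7, 0.4]
finger_gap: 0.0001
```

Run:
```python
from h import *
F=[]
for k in range(3):
  for n in('wrist','top','side')[k:k+1]:
    s=state();F.append(s['ft_force'][2])
    im,d=get_image(n);np.savez(f'{n}6.npz',im=im,d=d,p=s['tool_pos'],q=s['tool_rot']);cv2.imwrite(f'pics/{n}6.png',im[:,:,::-1])
print(s['tool_pos'],F,state()['clock'])
z=np.load('wrist6.npz');P=(z['p'],z['q']);d=z['d']
i=camera_info('wrist');T=np.eye(4);T[:3,:3]=R.from_quat(P[1]).as_matrix();T[:3,3]=P[0];T=T@i['T_tool_cam']
f=200/np.tan(np.radians(i['fovy']/2))
for u in(306,326):
  for v in range(236,250,2):
    dd=d[v,u];p=T@[(u-i['cx'])/f*dd,(v-i['cy'])/f*dd,dd,1];print(u,v,dd.round(4),p[:3].round(4))
```

```text
[0.45336357 0.1177236  0.06467959] [np.float64(0.3916944323584898), np.float64(-1.0438336004242403), np.float64(0.3302302274160205)] 6.25
306 236 0.1943 [0.4555 0.1125 0.0472]
306 238 0.1966 [0.4575 0.1124 0.0454]
306 240 0.199 [0.4597 0.1123 0.0435]
306 242 0.1505 [0.4413 0.1139 0.0888]
306 244 0.147 [0.4408 0.114  0.0922]
306 246 0.1456 [0.4411 0.114  0.0938]
306 248 0.1439 [0.4412 0.1141 0.0956]
326 236 0.1999 [0.4577 0.1249 0.042 ]
326 238 0.2013 [0.4595 0.125  0.041 ]
326 240 0.2017 [0.4608 0.125  0.0411]
326 242 0.15 [0.4412 0.1234 0.0892]
326 244 0.1477 [0.4411 0.1233 0.0916]
326 246 0.1461 [0.4414 0.1233 0.0933]
326 248 0.1444 [0.4415 0.1232 0.0952]
```

View pics/wrist6.png

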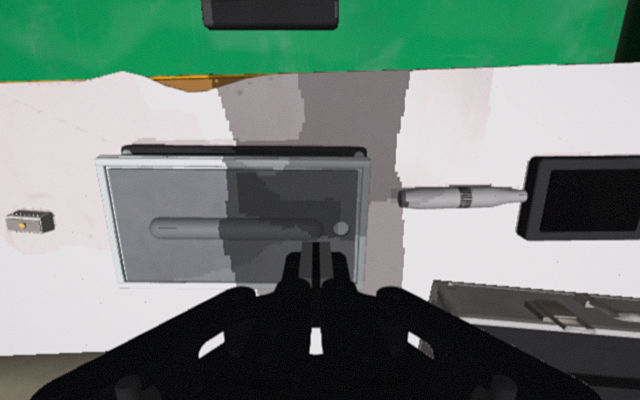

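View pics/top6.png

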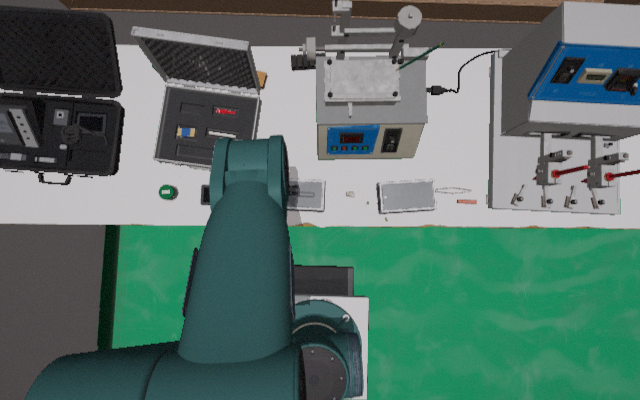

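View pics/side6.png

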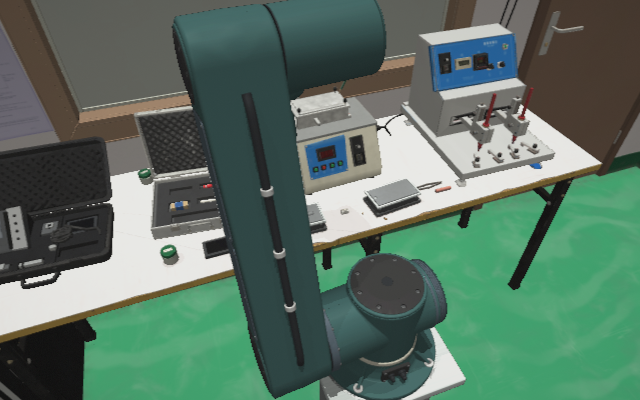

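Call:
servo_tool(commands=[1,0,0,-0.012,0,0,0,1,0,0,-0.012,0,0,0,1,0,0,-0.01,0,0,0,1,0,0,0,0,0,0])

```text
clock: 6.65
tool_pos: [0.4536, 0.1177, 0.0563]
tool_rot: [0.709, 0.705, -0.0, -0.0]
ft_force: [0.1, -0.5, 1.0]
finger_gap: -0.0
```

Call:
servo_tool(commands=[1,0,0,0,0,0,0])

```text
clock: 6.75
tool_pos: [0.4537, 0.1177, 0.0566]
tool_rot: [0.709, 0.705, -0.0, -0.0]
ft_force: [0.2, 0.3, 0.2]
finger_gap: -0.0003
```

Call:
servo_tool(commands=[1,0,0,0,0,0,0])

```text
clock: 6.85
tool_pos: [0.4538, 0.1177, 0.0567]
tool_rot: [0.709, 0.705, 0.0, -0.0]
ft_force: [-0.1, -0.7, 0.3]
finger_gap: -0.0001
```

Call:
servo_tool(commands=[1,0,0,0,0,0,0])

```text
clock: 6.95
tool_pos: [0.4538, 0.1177, 0.0567]
tool_rot: [0.709, 0.705, 0.0, -0.0]
ft_force: [0.1, -0.3, -0.4]
finger_gap: -0.0
```

Call:
servo_tool(commands=[1,0,0,-0.012,0,0,0,1,0,0,0,0,0,0])

```text
clock: 7.15
tool_pos: [0.4536, 0.1177, 0.0533]
tool_rot: [0.709, 0.705, -0.0, -0.0]
ft_force: [0.1, 0.2, -0.1]
finger_gap: 0.0002
```

Call:
servo_tool(commands=[1,0,0,0,0,0,0])

```text
clock: 7.25
tool_pos: [0.4536, 0.1177, 0.0535]
tool_rot: [0.709, 0.705, -0.0, -0.0]
ft_force: [0.1, 0.1, -0.1]
finger_gap: -0.0001
```

Call:
servo_tool(commands=[1,0,0,0,0,0,0])

```text
clock: 7.35
tool_pos: [0.4537, 0.1177, 0.0536]
tool_rot: [0.709, 0.705, -0.0, -0.0]
ft_force: [1.1, -0.9, -0.7]
finger_gap: -0.0003
```

Run:
```python
from h import *
s=state()
im,d=get_image('wrist');np.savez('w7.npz',im=im,d=d,p=s['tool_pos'],q=s['tool_rot'])
c=im[130:290,110:370];c=cv2.convertScaleAbs(c,alpha=1.4,beta=10)
cv2.imwrite('pics/w7.png',cv2.resize(c[:,:,::-1],None,fx=3,fy=3,interpolation=cv2.INTER_CUBIC))
print(s['clock'],s['tool_pos'],s['ft_force'],state()['ft_force'])
z=np.load('w7.npz');P=(z['p'],z['q'])
i=camera_info('wrist');T=np.eye(4);T[:3,:3]=R.from_quat(P[1]).as_matrix();T[:3,3]=P[0];T=T@i['T_tool_cam']
f=200/np.tan(np.radians(i['fovy']/2))
def pt(u,v):
    dd=d[v,u];return (T@[(u-i['cx'])/f*dd,(v-i['cy'])/f*dd,dd,1])[:3].round(4)
print('panel z median', np.median([pt(u,v)[2] for u in range(150,290,7) for v in range(180,205,3)]))
for v in range(215,260,3):print(v,pt(200,v),pt(306,v))
```

```text
7.35 [0.45371775 0.11773196 0.05363082] [ 1.11879177 -0.8622283  -0.74340429] [-0.50739828 -0.00475514  0.89235069]
panel z median 0.0412
215 [0.4413 0.0502 0.0406] [0.4415 0.1129 0.0413]
218 [0.443  0.0501 0.0411] [0.4433 0.1129 0.0415]
221 [0.4447 0.0501 0.0417] [0.4455 0.1128 0.0408]
224 [0.4459 0.0507 0.0436] [0.4469 0.1128 0.0419]
227 [0.4475 0.0507 0.0442] [0.4474 0.1129 0.0456]
230 [0.4482 0.0518 0.0473] [0.4488 0.1129 0.0468]
233 [0.4506 0.051  0.0461] [0.4507 0.1129 0.0467]
236 [0.4522 0.0511 0.0467] [0.4523 0.1129 0.0474]
239 [0.4541 0.0508 0.0466] [0.4534 0.1129 0.0492]
242 [0.4566 0.0501 0.0452] [0.4421 0.114  0.0793]
245 [0.46   0.0485 0.0419] [0.4417 0.1141 0.0835]
248 [0.4623 0.0481 0.0413] [0.4418 0.1142 0.0865]
251 [0.4647 0.0475 0.0404] [0.442  0.1143 0.0892]
254 [0.4661 0.0478 0.0417] [0.4414 0.1144 0.0935]
257 [0.4682 0.0475 0.0415] [0.4418 0.1145 0.0955]
```

View pics/w7.png

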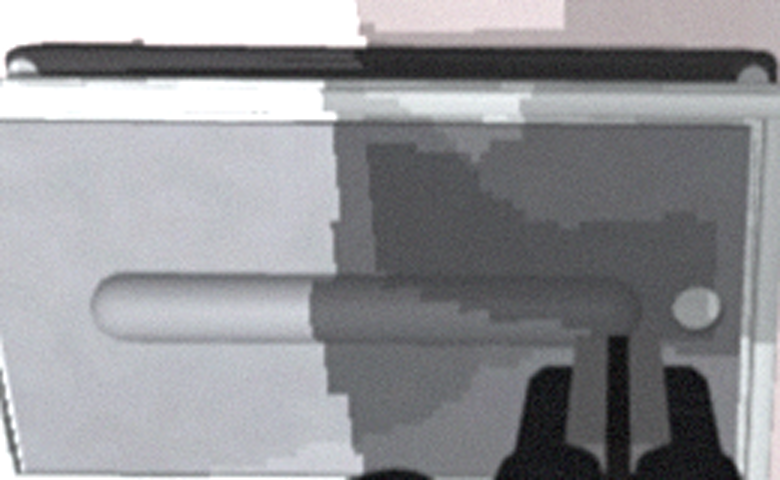

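The spec puts contact at TCP z = 0.059, but at 0.0536 there is none. The force is about 0 and the tray is still up. The wrist depth shows the tips about 25 mm behind the TCP, so I'll go on down in small guarded steps.

Call:
servo_tool(commands=[1,0,0,-0.016,0,0,0,1,0,0,0,0,0,0])

```text
clock: 7.6
tool_pos: [0.4535, 0.1177, 0.0492]
tool_rot: [0.709, 0.705, -0.0, -0.0]
ft_force: [0.4, -0.2, 0.3]
finger_gap: -0.0001
```

Call:
servo_tool(commands=[1,0,0,0,0,0,0])

```text
clock: 7.7
tool_pos: [0.4536, 0.1177, 0.0495]
tool_rot: [0.709, 0.705, -0.0, -0.0]
ft_force: [0.0, 0.2, 0.4]
finger_gap: -0.0001
```

Call:
servo_tool(commands=[1,0,0,-0.016,0,0,0,1,0,0,0,0,0,0])

```text
clock: 7.9
tool_pos: [0.4535, 0.1177, 0.0452]
tool_rot: [0.709, 0.705, -0.0, -0.0]
ft_force: [-0.2, -0.1, 0.1]
finger_gap: -0.0001
```

Call:
servo_tool(commands=[1,0,0,0,0,0,0])

```text
clock: 8.0
tool_pos: [0.4536, 0.1177, 0.0455]
tool_rot: [0.709, 0.705, -0.0, -0.0]
ft_force: [-0.7, -0.6, -0.6]
finger_gap: 0.0003
```

```bash
cat >> h.py <<'E'
def look(nm):
    s=state();f0=s['ft_force']
    im,d=get_image('wrist');P=(s['tool_pos'],s['tool_rot'])
    np.savez(nm+'.npz',im=im,d=d,p=P[0],q=P[1])
    c=im[130:290,110:370];c=cv2.convertScaleAbs(c,alpha=1.4,beta=10)
    cv2.imwrite(f'pics/{nm}.png',cv2.resize(c[:,:,::-1],None,fx=3,fy=3,interpolation=cv2.INTER_CUBIC))
    i=camera_info('wrist');T=np.eye(4);T[:3,:3]=R.from_quat(P[1]).as_matrix();T[:3,3]=P[0];T=T@i['T_tool_cam']
    f=200/np.tan(np.radians(i['fovy']/2))
    v,u=np.mgrid[0:400,0:640];X=np.stack([(u-i['cx'])/f*d,(v-i['cy'])/f*d,d,np.ones_like(d)],-1)@T.T
    x,y,z=X[...,0],X[...,1],X[...,2];ok=d>0
    for n,a,b in(('hole side',.07,.105),('far',.0,.05)):
        m=ok&(x>.42)&(x<.44)&(y>a)&(y<b)&(z<.06);print('panel z',n,np.median(z[m]).round(4),m.sum())
    m=ok&(abs(u-316)<14)&(v>=242)&(v<=244);print('tip z',np.median(z[m]).round(4),'x',np.median(x[m]).round(4))
    print(s['clock'],P[0],f0[2],state()['ft_force'][2])
E
python3 -c "
from h import *
look('w8')"
```

```text
panel z hole side 0.0412 2171
panel z far 0.0411 3106
tip z 0.0726 x 0.442
8.0 [0.45364777 0.11772981 0.04552703] -0.5683585704965662 0.2871779375547886
```

View pics/w8.png

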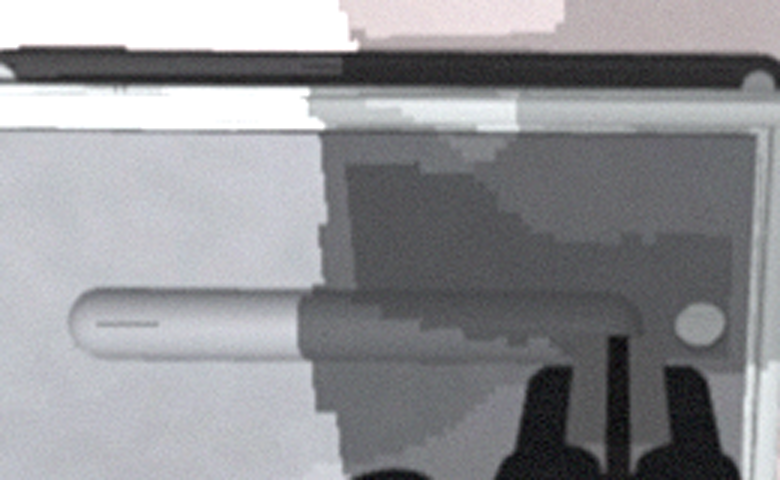

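Call:
servo_tool(commands=[1,0,0,-0.01,0,0,0,1,0,0,-0.01,0,0,0])

```text
clock: 8.25
tool_pos: [0.4538, 0.1177, 0.0405]
tool_rot: [0.709, 0.705, 0.0, -0.0]
ft_force: [-0.7, -0.0, 0.1]
finger_gap: -0.0003
```

Call:
servo_tool(commands=[1,0,0,0,0,0,0])

```text
clock: 8.35
tool_pos: [0.4535, 0.1177, 0.0403]
tool_rot: [0.709, 0.705, -0.0, -0.0]
ft_force: [0.5, -0.1, 0.6]
finger_gap: -0.0004
```

Call:
servo_tool(commands=[1,0,0,0,0,0,0])

```text
clock: 8.45
tool_pos: [0.4537, 0.1177, 0.0406]
tool_rot: [0.709, 0.705, -0.0, -0.0]
ft_force: [-0.3, 0.7, -0.5]
finger_gap: 0.0002
```

Call:
servo_tool(commands=[1,0,0,-0.01,0,0,0,1,0,0,-0.01,0,0,0])

```text
clock: 8.65
tool_pos: [0.4538, 0.1177, 0.0355]
tool_rot: [0.709, 0.705, 0.0, -0.0]
ft_force: [0.8, 0.5, -0.8]
finger_gap: -0.0004
```

Call:
servo_tool(commands=[1,0,0,0,0,0,0])

```text
clock: 8.75
tool_pos: [0.4535, 0.1177, 0.0353]
tool_rot: [0.709, 0.705, -0.0, -0.0]
ft_force: [-0.0, -0.2, -0.1]
finger_gap: -0.0001
```

```bash
python3 -c "
from h import *
look('w9')"
```

```text
panel z hole side 0.0411 2435
panel z far 0.0411 3458
tip z 0.0621 x 0.4419
8.75 [0.45353048 0.11770774 0.03528114] -0.0652113381178075 0.17327276964845137
```

View pics/w9.png

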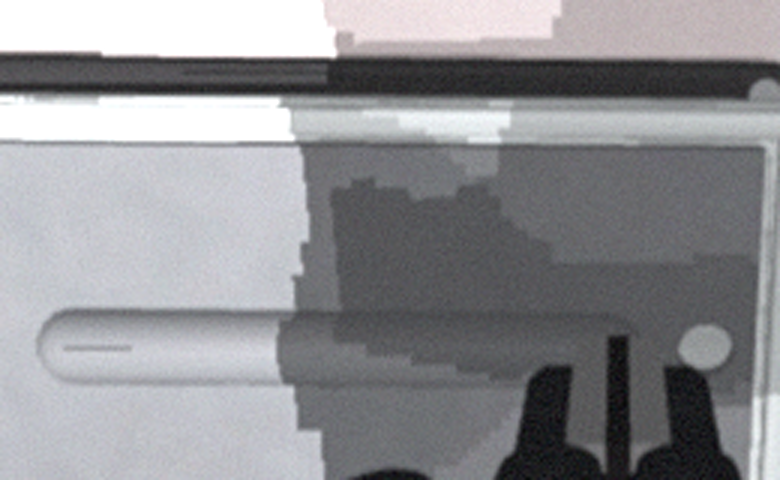

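Call:
servo_tool(commands=[1,0,0,-0.01,0,0,0,1,0,0,-0.01,0,0,0])

```text
clock: 9.0
tool_pos: [0.4538, 0.1177, 0.0305]
tool_rot: [0.709, 0.705, 0.0, -0.0]
ft_force: [0.1, 0.6, 0.8]
finger_gap: -0.0002
```

Call:
servo_tool(commands=[1,0,0,0,0,0,0])

```text
clock: 9.1
tool_pos: [0.4535, 0.1177, 0.0303]
tool_rot: [0.709, 0.705, -0.0, -0.0]
ft_force: [-0.3, 0.0, 0.5]
finger_gap: 0.0
```

Call:
servo_tool(commands=[1,0,0,0,0,0,0])

```text
clock: 9.2
tool_pos: [0.4537, 0.1177, 0.0306]
tool_rot: [0.709, 0.705, -0.0, -0.0]
ft_force: [0.8, -0.5, 0.7]
finger_gap: -0.0
```

Call:
servo_tool(commands=[1,0,0,-0.012,0,0,0,1,0,0,0,0,0,0])

```text
clock: 9.4
tool_pos: [0.4536, 0.1177, 0.0273]
tool_rot: [0.709, 0.705, -0.0, -0.0]
ft_force: [-0.7, 0.1, -0.3]
finger_gap: -0.0003
```

Call:
servo_tool(commands=[1,0,0,0,0,0,0])

```text
clock: 9.5
tool_pos: [0.4537, 0.1177, 0.0276]
tool_rot: [0.709, 0.705, -0.0, -0.0]
ft_force: [0.5, 0.0, 0.6]
finger_gap: -0.0002
```

Call:
servo_tool(commands=[1,0,0,0,0,0,0])

```text
clock: 9.6
tool_pos: [0.4538, 0.1177, 0.0277]
tool_rot: [0.709, 0.705, -0.0, -0.0]
ft_force: [-0.2, -0.1, -0.1]
finger_gap: 0.0002
```

```bash
python3 -c "
from h import *
look('w10')"
```

```text
panel z hole side 0.0411 2649
panel z far 0.0411 3764
tip z 0.0546 x 0.4421
9.6 [0.45375588 0.1177299  0.02765021] -0.10323223775022393 -0.5672673093623287
```

View pics/w10.png

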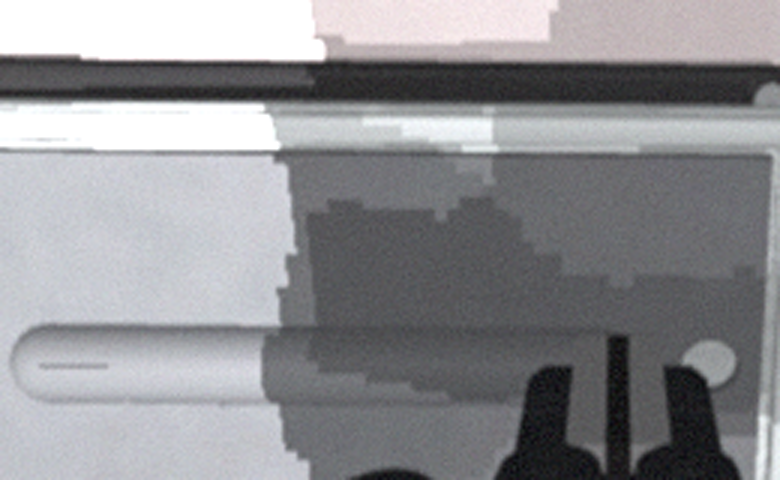

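Call:
servo_tool(commands=[1,0,0,-0.008,0,0,0,1,0,0,0,0,0,0])

```text
clock: 9.85
tool_pos: [0.4538, 0.1178, 0.0255]
tool_rot: [0.709, 0.705, 0.0, -0.0]
ft_force: [0.9, -0.1, 0.7]
finger_gap: 0.0002
```

Call:
servo_tool(commands=[1,0,0,0,0,0,0])

```text
clock: 9.95
tool_pos: [0.4538, 0.1177, 0.0257]
tool_rot: [0.709, 0.705, 0.0, -0.0]
ft_force: [-1.2, 0.0, 0.9]
finger_gap: 0.0001
```

Call:
servo_tool(commands=[1,0,0,-0.008,0,0,0,1,0,0,0,0,0,0])

```text
clock: 10.15
tool_pos: [0.4538, 0.1177, 0.0235]
tool_rot: [0.709, 0.705, 0.0, -0.0]
ft_force: [0.8, 0.6, 2.5]
finger_gap: -0.0001
```

Call:
servo_tool(commands=[1,0,0,0,0,0,0])

```text
clock: 10.25
tool_pos: [0.4538, 0.1178, 0.0237]
tool_rot: [0.709, 0.705, 0.0, -0.0]
ft_force: [1.0, -0.4, 1.9]
finger_gap: -0.0002
```

Call:
servo_tool(commands=[1,0,0,0,0,0,0])

```text
clock: 10.35
tool_pos: [0.4538, 0.1177, 0.0237]
tool_rot: [0.709, 0.705, -0.0, -0.0]
ft_force: [-0.4, 0.5, 1.6]
finger_gap: -0.0001
```

```bash
python3 -c "
from h import *
look('w11')"
```

```text
panel z hole side 0.0392 2727
panel z far 0.0392 3846
tip z 0.0505 x 0.4422
10.35 [0.45378909 0.11774776 0.02366438] 1.6331593778402393 2.7121324994424207
```

Contact is at TCP z of about 0.0256. The tray is now 1.9 mm down and the force is about 2 N. I'll press about 1 mm more and slide.

Call:
servo_tool(commands=[1,0,0,-0.005,0,0,0,1,0,-0.01,0,0,0,0,1,0,-0.015,0,0,0,0,1,0,-0.02,0,0,0,0,1,-0.001,-0.02,0,0,0,0])

```text
clock: 10.9
tool_pos: [0.4535, 0.101, 0.0224]
tool_rot: [0.709, 0.705, -0.0, -0.0]
ft_force: [0.6, 1.7, 1.7]
finger_gap: -0.0001
```

```bash
python3 -c "
from h import *
look('w12')"
```

```text
panel z hole side 0.0379 2700
panel z far 0.0379 3860
tip z 0.0496 x 0.4418
10.9 [0.45348683 0.101045   0.02240199] 1.6506575736535205 3.7278324290284477
```

Call:
servo_tool(commands=[1,0,-0.02,0,0,0,0,1,0,-0.02,0,0,0,0,1,-0.001,-0.02,0,0,0,0,1,0,-0.02,0,0,0,0,1,0,-0.02,0,0,0,0])

```text
clock: 11.45
tool_pos: [0.4532, 0.076, 0.0224]
tool_rot: [0.709, 0.705, -0.0, -0.0]
ft_force: [0.0, 1.3, 3.1]
finger_gap: -0.0002
```

Call:
servo_tool(commands=[1,0,-0.02,0,0,0,0,1,0,-0.02,0,0,0,0,1,-0.001,-0.02,0,0,0,0,1,0,-0.02,0,0,0,0,1,0,-0.02,0,0,0,0])

```text
clock: 11.95
tool_pos: [0.453, 0.0511, 0.0224]
tool_rot: [0.709, 0.705, -0.0, -0.0]
ft_force: [0.4, 2.4, 2.8]
finger_gap: 0.0002
```

```bash
python3 -c "
from h import *
look('w13')"
```

```text
panel z hole side 0.0379 2713
panel z far 0.0379 3835
tip z 0.0492 x 0.4413
11.95 [0.45295858 0.05105658 0.02237458] 2.7759351286970064 2.661894998493584
```

View pics/w13.png

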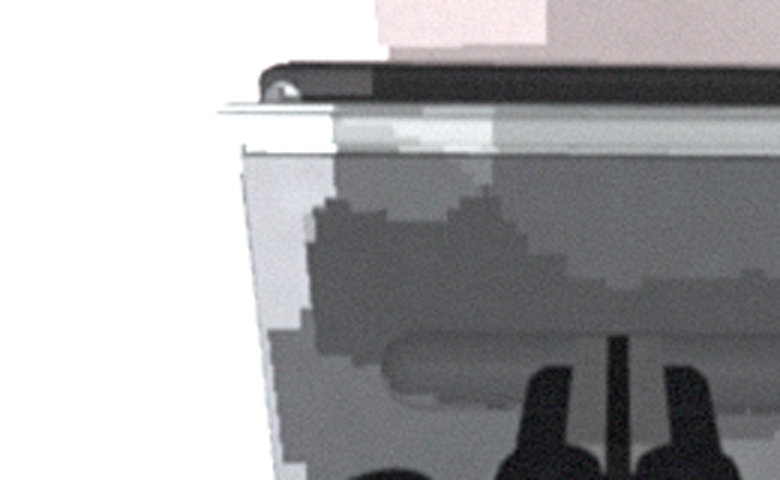

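```bash
python3 -c "
from h import *
z=np.load('w13.npz');P=(z['p'],z['q'])
print(ray('wrist',(110+384/3,130+368/3),.0388,P), ray('wrist',(110+618/3,130+368/3),.048-.0032,P))"
```

```text
[0.45103024 0.01210659 0.0388    ] [0.44842447 0.05201623 0.0448    ]
```

Call:
servo_tool(commands=[1,0,-0.02,0,0,0,0,1,0,-0.02,0,0,0,0,1,-0.001,-0.02,0,0,0,0,1,0,-0.02,0,0,0,0,1,0,-0.02,0,0,0,0])

```text
clock: 12.5
tool_pos: [0.4527, 0.026, 0.0224]
tool_rot: [0.709, 0.705, -0.0, -0.0]
ft_force: [-0.7, 2.9, 2.1]
finger_gap: -0.0002
```

Call:
servo_tool(commands=[1,0,-0.02,0,0,0,0,1,0,-0.018,0,0,0,0,1,0,0,0,0,0,0])

```text
clock: 12.8
tool_pos: [0.4528, 0.0162, 0.0224]
tool_rot: [0.71, 0.705, -0.0, 0.0]
ft_force: [-0.2, -1.2, 2.5]
finger_gap: -0.0003
```

```bash
python3 -c "
from h import *
look('w14')"
```

```text
panel z hole side 0.0379 2690
panel z far 0.0379 3847
tip z 0.0494 x 0.441
12.8 [0.4527658  0.01624692 0.02239448] 2.5198310405712925 2.416997112163974
```

View pics/w14.png

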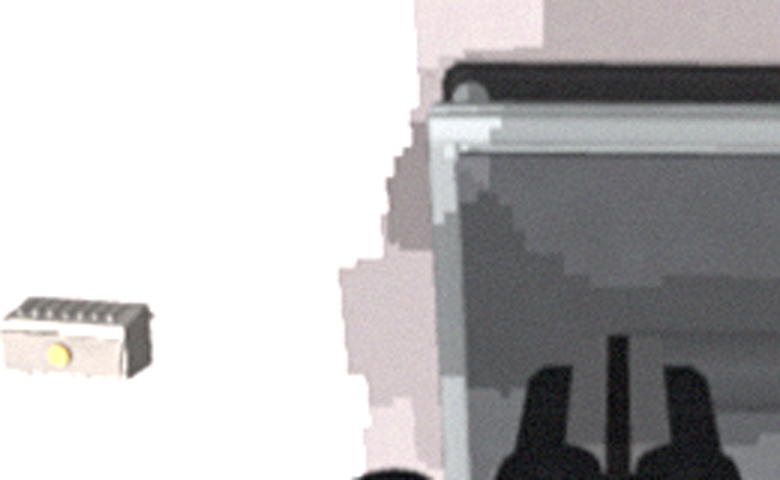

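Call:
servo_tool(commands=[1,0,0,0.02,0,0,0,1,0,0,0.04,0,0,0,1,0,0,0.1,0,0,0,1,0,0,0.16,0,0,0,1,0,0,0.16,0,0,0])

```text
clock: 13.35
tool_pos: [0.4521, 0.0173, 0.1444]
tool_rot: [0.709, 0.705, -0.0, -0.0]
ft_force: [1.8, -0.7, -0.0]
finger_gap: 0.0001
```

Call:
servo_tool(commands=[1,0,0,0.1,0,0,0,1,0,0,0,0,0,0,1,0,0,0,0,0,0])

```text
clock: 13.65
tool_pos: [0.4528, 0.0171, 0.1679]
tool_rot: [0.709, 0.705, 0.0, 0.0]
ft_force: [-0.6, -1.0, -1.1]
finger_gap: -0.0003
```

```bash
python3 -c "
from h import *
look('w15')
im=np.load('w15.npz')['im'];cv2.imwrite('pics/w15f.png',im[:,:,::-1])"
```

```text
panel z hole side 0.0412 819
panel z far 0.0412 1144
tip z 0.1949 x 0.4411
13.65 [0.45283556 0.01712001 0.16792761] -1.1248182862220886 -0.7573693608246597
```

View pics/w15f.png

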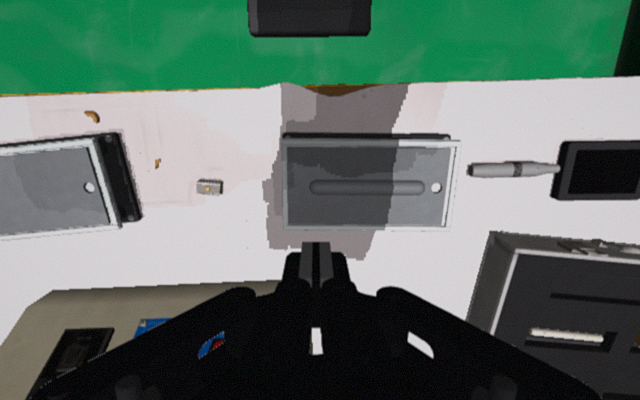

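The panel is back up (z reading 0.0412, as before contact) and seated in its tray. The rib runs from (310,186) to (427,187), with the hole at (436,187). The sharpener, pen, tile and flat panel are where they were, so I am handing in.

```bash
python3 -c "
from cell import *
print(job_done())"
```

```text
the job is handed in; nothing more can be done
None
```

The trace is done and handed in at about 13.7 s. With the gripper closed, the fingertips came down on the rib at its hole end (TCP x 0.454, y 0.118). They slid about 101 mm along the crest to y 0.016 and lifted straight up there.

**Pressing:** I checked the tray at four points from landing to just before lifting. It was 1.9 mm down on landing and 3.2 mm down at the other three, well short of the 12 mm stop. The upward force averaged about 2 to 3 N, with single readings from 1.6 to 3.7 N. I did not look between those points, but the TCP height stayed at 22.4 mm.

**After lifting:** The panel was back at its starting height and seated in its tray. In the last wrist picture the sharpener, pen, tile and flat panel were in place. I did not recheck the pot, tweezers or rubber stick afterwards, but the gripper never went near them.

**What disagreed or went wrong:**
- **Fingertip length:** The spec puts the fingertips 11 mm ahead of the TCP. Wrist depth and the contact height both put them about 22 to 25 mm behind it, so I found the rib by small guarded steps down and used the contact I felt.
- **Joint limit:** Joint 6 reached its range limit during the approach, before any contact. That left the tool short of its target and tilted about 1°. I turned the gripper half a turn the other way and straightened it.
- **Position accuracy:** The camera views put the rib up to about 3.5 mm apart across its width and 1.3 mm apart along it. I used the average across the width.
- **Panel shift:** The panel may have slid 1 to 2 mm inside its tray clearance while I traced. I set the end point from a fresh view partway along.

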